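# Start the dust extractor at its guarded switch

### The arm

A 6-joint arm with a two-finger parallel gripper is mounted at the origin on the work surface. World frame = base frame: x ahead of the robot, y to its left, z up, the work surface at z = 0. Lengths are in m, angles in rad, forces in N, time in s.
With the tool pointing down it reaches from about 0.325 to 0.85 m from the base axis. Payload 4.4 kg.
Tool frame: the origin (TCP) lies on the centre line of the jaws, within the pads' length; the fingertips stand 17 mm ahead of it and the grasp point (between the pads) lies 2 mm behind it; z points along the fingers, y is the line along which they close (so a half turn about z gives the same grasp; the last joint's range is limited). The gripper opens to 94 mm and grips with 3 to 60 N. Pads are 16 mm wide; open, the fingers measure 119 mm over their backs; the gripper's body (75 mm by 177 mm) begins 78 mm behind the grasp point.
Start: joints at [1.058, 0.207, 1.542, -0, 1.393, -0.15], TCP at [0.204, 0.538, 0.222] pointing down, gripper open.
Joint ranges: [-2.73, 2.73], [-0.86, 2.22], [0.23, 2.46], [-1.11, 4.25], [0.08, 2.63], [-2.82, 2.82]. Speed limits (rad/s): [2.79, 2.79, 3.14, 3.14, 3.14, 3.14].

### API

Orientations are given as a rotation vector (axis times angle).
In Python, from station import bot, jaws, eyes gives the robot as it stands. Calls block until the motion is done:
- bot.goto(position, orientation): joint-space move of the TCP to a pose.
- bot.move_linear(position, vel=0.15, rot=None, f_stop=None): straight line of the TCP; rot=None keeps the orientation; vel is the mean speed in m/s. With f_stop (N) it stops when the force on the tool has changed by that much, and returns True; else False.
- bot.movej(angles): joint-space move.
- jaws.release() and jaws.gripper_close(): open the fingers fully, or close them until they stop; the grip force is fixed at half the most.
- bot.pause(seconds).
- bot.ik(position, orientation): joint angles nearest the present ones, or None.
- eyes.grab_frame(name): name is "scene" or "side" or "wrist"; returns a dict with "pixels" (400x640x3 uint8, blue, green, red), "vertical_fov" (degrees; the focal length in pixels is half the picture's height over the tangent of half this angle, whatever the lens; pixels are square), "cx", "cy" (the principal point, pixels), "k1" (the pictures are not rectified: a ray, as slopes to the right and down, at radius r is drawn at 1 + k1 r^2 times it, then the intrinsics apply), "cam_to_world" (4x4, takes a point from camera to world coordinates). Camera axes: x right, y down, z forward; pixel columns grow to the right and rows downward; lengths in m; the calibration is good to about 2 mm. A picture is of the moment at which its call begins. There is no depth.
A pose or a line that the arm cannot do raises bot.Unreachable and nothing moves.
- bot.sign_off(): hands the job in; it is judged then, once.
Readings, each from a call of its own:
- bot.current_clock(): time.
- bot.current_joints(): joint angles.
- bot.current_qvel(): joint speeds.
- bot.current_effort(): joint torques, N m.
- bot.current_tcp_pos(): TCP position.
- bot.current_eef_rot(): TCP orientation.
- bot.current_force(): force on the tool from outside, world axes, zero at the start.
- bot.current_moment(): the same for the moment, N m.
- bot.current_grip_width(): finger opening in m.
- bot.current_grip_force(): force on a finger pad.
Only numpy, scipy, OpenCV 4.12 (cv2) and the standard library are available. Lean on these libraries where they do the work, as an engineer would, in place of code of your own. Each camera call takes 0.05 s, during which the arm holds its last target. There are 200 camera calls.

### The job

Start the dust extractor: on the control box with the red guard, push the guard's lip up and back with a shut fingertip until the guard stays open, push the toggle beneath it fully over towards the hinge (on), then tip the guard forward so that it drops shut over the toggle. It is all done by touch, with nothing gripped; do not open the yellow guard or move its switch, and do not lift or push aside any of the loose things on the bench.

Things in the scene. Friction and masses are not known exactly. Their poses are not given: they have to be found in the camera images.
- red_box: Dust extractor switch: a grey control box screwed to the bench, with a red hinged guard over a toggle. Origin: centre of its footprint on the bench. Its x axis points from the guard's lip (front, towards the robot) to the hinge (back), y to the left, z up. Case from x -75 to +62 mm, 90 mm wide (y), flat top 45 mm above the bench.
- red_guard (a joint): angle of the red guard: 0 shut, 1.75 fully back against its stop. The guard is a hood 70 mm wide (about 80 g) that reaches 97 mm forward of the hinge axis, top 36 mm above that axis, with a flat lip 44 mm wide and 4 mm thick that sticks out 26 mm more at the front, level with the hood's top. It swings up and back about the hinge, needs about 1 to 2 N at the lip, falls shut by itself below about 1.2 rad and falls back and stays open by itself above about 1.4 rad.
- red_lip (a point): centre of the rounded front edge (radius 4 mm, along y) of the red guard's lip; moves with the guard. Lies 119 mm forward of and 34 mm above the hinge axis when shut, about 91 mm above the bench.
- red_hinge (a point): middle of the red guard's hinge axis (along the box's y): box x +55 mm, 57 mm above the bench; fixed to the box.
- red_toggle (a joint): angle of the toggle under the red guard: 0 off (leans to the front, away from the hinge), 0.9 on (leans back towards the hinge; green mark on that side). It pivots at box x -5 mm, 47 mm above the bench, stays where it is left and takes about 1.5 to 2 N at its ball.
- red_tip (a point): centre of the white ball (16 mm across) at the end of that toggle, 32 mm from its pivot; about 76 mm above the bench. Hidden under the guard while that is shut.
- yellow_box: Sander switch, to be left as it is: a grey control box screwed to the bench, with a yellow hinged guard over a toggle. Origin: centre of its footprint on the bench. Its x axis points from the guard's lip (front, towards the robot) to the hinge (back), y to the left, z up. Case from x -75 to +62 mm, 90 mm wide (y), flat top 45 mm above the bench.
- yellow_guard (a joint): angle of the yellow guard: 0 shut, 1.75 fully back against its stop. The guard is a hood 70 mm wide (about 80 g) that reaches 97 mm forward of the hinge axis, top 36 mm above that axis, with a flat lip 44 mm wide and 4 mm thick that sticks out 26 mm more at the front, level with the hood's top. It swings up and back about the hinge, needs about 1 to 2 N at the lip, falls shut by itself below about 1.2 rad and falls back and stays open by itself above about 1.4 rad.
- yellow_lip (a point): centre of the rounded front edge (radius 4 mm, along y) of the yellow guard's lip; moves with the guard. Lies 119 mm forward of and 34 mm above the hinge axis when shut, about 91 mm above the bench.
- yellow_hinge (a point): middle of the yellow guard's hinge axis (along the box's y): box x +55 mm, 57 mm above the bench; fixed to the box.
- yellow_toggle (a joint): angle of the toggle under the yellow guard: 0 off (leans to the front, away from the hinge), 0.9 on (leans back towards the hinge; green mark on that side). It pivots at box x -5 mm, 47 mm above the bench, stays where it is left and takes about 1.5 to 2 N at its ball.
- yellow_tip (a point): centre of the white ball (16 mm across) at the end of that toggle, 32 mm from its pivot; about 76 mm above the bench. Hidden under the guard while that is shut.
- tumbler_pink: loose bystander: upturned clear plastic tumbler, 74 mm across the foot, 91 mm high, with a pink resin disc on top; between the two boxes. Origin: centre of its underside.
- tumbler_purple: loose bystander: the same tumbler with a dark purple disc; behind the boxes. Origin: centre of its underside.
- wash_bottle: loose bystander: white bottle with a yellow cap, 66 mm across, 170 mm high; right side. Origin: centre of its underside.
- pigment_jar: loose bystander: amber jar with black cap, 56 mm across, 65 mm high; behind the boxes. Origin: centre of its underside.
- stir_stick: loose bystander: flat wooden stick 150 x 20 x 5 mm lying left of the boxes. Origin: centre of its underside.
- oak_sample: loose bystander: dark wood block 90 x 60 x 20 mm lying at the left. Origin: centre of its underside.
- tape_roll: loose bystander: blue tape roll lying flat, 100 mm across, 25 mm high; behind the boxes. Origin: centre of its underside.

How it is judged:
On the way, in this order (a step that is already met when the one before it is completed fails the run):
1. the red guard is swung back and stays open, the toggle still off (value of joint red_guard above 1.45 rad and value of joint red_toggle below 0.4 rad), for 0.2 s.
2. the toggle is flipped on while the guard is open (value of joint red_toggle above 0.75 rad and value of joint red_guard above 1.3 rad), for 0.2 s.
3. the red guard has dropped shut over the switched-on toggle (value of joint red_toggle above 0.75 rad and value of joint red_guard below 0.06 rad), for 0.2 s.
At the end, for the whole second after the job is handed in: Red toggle on (over 0.75 of 0.9 rad), red guard shut (under 0.06 rad) and at rest, yellow guard shut, every loose thing within 25 mm of where it began (all of step 3 and value of joint yellow_guard below 0.06 rad and velocity of joint red_guard between -0.05 and 0.05 rad/s and distance of each of tumbler_pink, tumbler_purple, wash_bottle, pigment_jar, stir_stick, oak_sample, tape_roll from where it was at the start of the episode below 0.025 m); the robot touches nothing.
It fails at once if the yellow guard is opened (over 0.15 rad) (value of joint yellow_guard above 0.15 rad).
It fails at once if the toggle under the yellow guard is moved (its tip by over 4 mm in the world) (distance of yellow_tip from where it was at the start of the episode above 0.004 m).
It fails at once if a loose thing is lifted, carried or pushed aside (over 25 mm) (distance of any of tumbler_pink, tumbler_purple, wash_bottle, pigment_jar, stir_stick, oak_sample, tape_roll from where it was at the start of the episode above 0.025 m).
It also fails if it takes over 56 s, if anything falls off the work surface, if the arm or the gripper's body presses on something with over 40 N, if the wrist force passes 120 N, or if a joint passes its speed limit or range.

## Working session

There is one attempt and no reset: what is moved stays moved. The work goes in short steps, each a Python script; the robot and the scene stay as the last script left them, time stands still between calls to the robot, and variables do not carry over. Pictures are saved under pics/ and viewed, at most 10 in all, crops included, and the job is handed in when it is done.

```bash
mkdir -p pics; ls; cat > h.py <<'E'
import numpy as np, cv2
from station import bot, jaws, eyes
def snap(cam,name):
    f=eyes.grab_frame(cam); cv2.imwrite(f'pics/{name}.png',f['pixels']); 
    import pickle; pickle.dump(f,open(f'pics/{name}.pkl','wb')); return f
def ray(name,u,v):
    import pickle; f=pickle.load(open(f'pics/{name}.pkl','rb'))
    fl=200/np.tan(np.radians(f['vertical_fov'])/2)
    K=np.array([[fl,0,f['cx']],[0,fl,f['cy']],[0,0,1]])
    p=cv2.undistortPoints(np.array([[[u,v]]],float),K,np.array([f['k1'],0,0,0,0.]))[0,0]
    T=np.array(f['cam_to_world']); return T[:3,3],T[:3,:3]@np.array([p[0],p[1],1])
def onz(name,u,v,z):
    o,d=ray(name,u,v); return o+d*(z-o[2])/d[2]
def tri(*obs):
    A=0;b=0
    for n,u,v in obs:
        o,d=ray(n,u,v); d=d/np.linalg.norm(d); P=np.eye(3)-np.outer(d,d); A=A+P;b=b+P@o
    return np.linalg.solve(A,b)
E
python3 - <<'E'
from h import *
a=snap('scene','s0');b=snap('side','d0')
for f in(a,b): print(np.round(f['cam_to_world'],3),f['k1'],f['vertical_fov'])
print(bot.current_clock(),bot.current_eef_rot())
E
```

```text
pics
[[ 0.528  0.559 -0.639  1.304]
 [ 0.849 -0.367  0.381 -0.436]
 [-0.021 -0.743 -0.668  0.812]
 [ 0.     0.     0.     1.   ]] -0.08295544137854695 55.68702538411799
[[-0.993 -0.098  0.072  0.479]
 [-0.121  0.772 -0.624  1.032]
 [ 0.005 -0.628 -0.778  1.365]
 [ 0.     0.     0.     1.   ]] 0.03470949645655641 42.259811832623896
0.1 [-5.65065976e-01 -3.08971317e+00  3.00454623e-03]
```

View pics/s0.png

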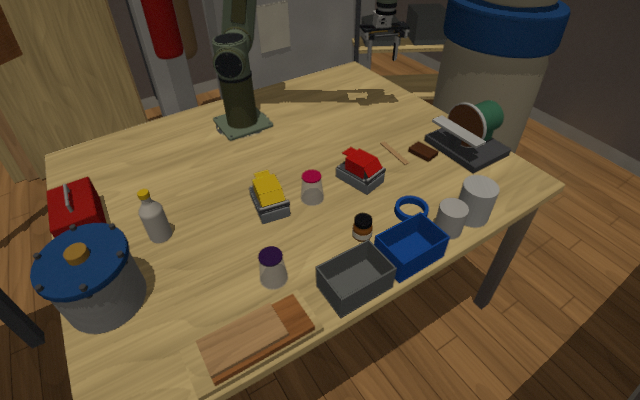

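View pics/d0.png

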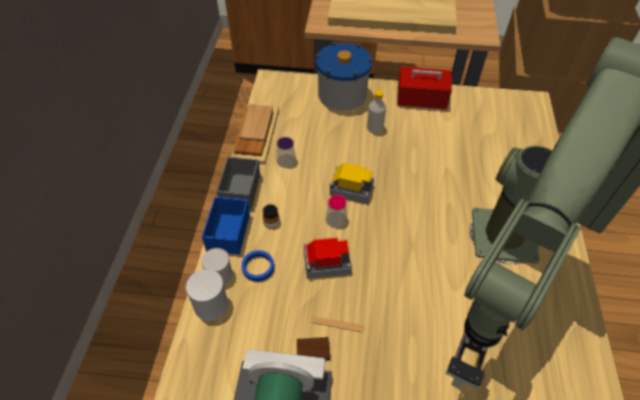

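The scene view shows the red box around (361,170), the yellow box around (269,195) and the pink tumbler at (312,187). In the side view the red box is at about (327,256), with its lip towards the robot on the right. I'll enlarge both.

```bash
python3 - <<'E'
import cv2,numpy as np
a=cv2.imread('pics/s0.png')[140:200,325:395];b=cv2.imread('pics/d0.png')[230:285,295:360]
a=cv2.resize(a,(400*70//60,400),interpolation=2);b=cv2.resize(b,(400*65//55,400),interpolation=2)
b=b[:,:330+142]
im=np.hstack([cv2.resize(a,(390,334)),cv2.resize(b,(394,334))])
cv2.imwrite('pics/crop.png',im)
from h import *
for n,u,v in [('s0',361,165),('d0',327,253)]: print(onz(n,u,v,.09))
E
```

```text
[0.58227493 0.15928425 0.09      ]
[0.54781453 0.19885152 0.09      ]
```

View pics/crop.png

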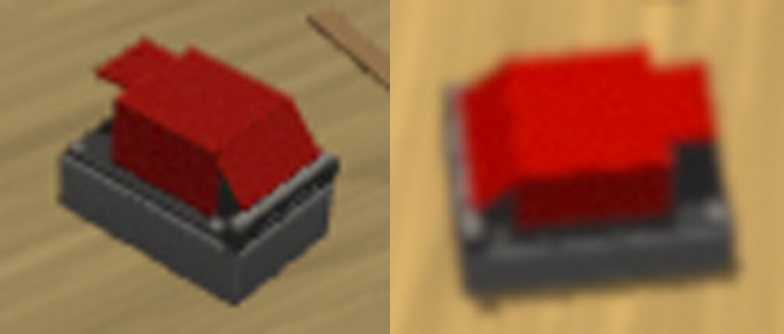

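```bash
python3 - <<'E'
from h import *
S=lambda x,y:('s0',325+x/5.571-.4,140+y/5.567-.4)
D=lambda x,y:('d0',295+(x-390)/6.06-.4,230+y/6.07-.4)
L=tri(S(143,38),D(716,138));R=tri(S(97,72),D(706,62)); print('lip +y',L,'-y',R)
for p in (S(143,38),D(716,138),S(97,72),D(706,62)): print(onz(*p,.093))
print('case top scene: back+y,back-y,front-y')
for p in [S(337,160),S(235,238),S(62,158)]: print(onz(*p,.045))
print('bottom scene back-y, front-y; side back+y, front+y')
for p in [S(235,304),S(62,204),S(327,232),D(470,294),D(737,274)]: print(onz(*p,0))
print('tumbler pink top', tri(('s0',312,176),('d0',338,202)))
E
```

```text
lip +y [0.48531399 0.18900642 0.09126859] -y [0.49548495 0.14667698 0.09084838]
[0.48651826 0.18734485 0.093     ]
[0.4857959  0.19067764 0.093     ]
[0.49953316 0.14528778 0.093     ]
[0.49442293 0.14701887 0.093     ]
case top scene: back+y,back-y,front-y
[0.59440885 0.25122925 0.045     ]
[0.61756839 0.15841782 0.045     ]
[0.50470069 0.11816727 0.045     ]
bottom scene back-y, front-y; side back+y, front+y
[0.62349856 0.15772405 0.        ]
[0.49489191 0.12555526 0.        ]
[0.6028497  0.24235397 0.        ]
[0.60034012 0.2367673  0.        ]
[0.46897564 0.20867681 0.        ]
tumbler pink top [0.53726835 0.00502411 0.08726803]
```

```bash
cat >> h.py <<'E'
from scipy.spatial.transform import Rotation as Rn
psi=0.235; H=np.array([.6087,.1962,.057])
ex=np.array([np.cos(psi),np.sin(psi),0]);ey=np.array([-np.sin(psi),np.cos(psi),0]);ez=np.array([0,0,1.])
SG=-1
def ori(a):  # tool pitched a below horizontal, towards the hinge
    d=np.cos(a)*ex-np.sin(a)*ez; y=SG*ey
    return Rn.from_matrix(np.c_[np.cross(y,d),y,d]).as_rotvec(),d
def tcp(x,z,a,y=0): # C (8 mm behind the fingertip) at hinge-relative x,z
    r,d=ori(a); return H+x*ex+z*ez+y*ey-.009*d
def arc(th,r=(-.115,.023)):
    c,s=np.cos(th),np.sin(th); x,z=r
    return x*c+z*s, -x*s+z*c
E
python3 - <<'E'
import h
from h import *
for a in (.6,.785,.95):
  for sg in (-1,1):
    h.SG=sg; r=ori(a)[0]
    q=[bot.ik(tcp(*p,a),r) for p in [(-.115-.07,.006+.07),(-.115,.006),arc(.5),arc(1),arc(1.6),(-.065,.02)]]
    print(a,sg,[None if k is None else np.round(k,2).tolist() for k in q])
for sg in (-1,1):
    h.SG=sg; a=np.pi/2; r=ori(a)[0]
    print(sg,[None if (k:=bot.ik(tcp(*p,a),r)) is None else np.round(k,2).tolist() for p in [(.09,.2),(.09,.105),(0,.105)]])
E
```

```text
0.6 -1 [None, None, [0.1, -0.06, 2.41, 2.54, 0.2, -1.06], [0.12, -0.05, 2.29, 2.14, 0.12, -0.64], [0.14, 0.09, 2.13, 2.08, 0.09, -0.57], [0.11, 0.18, 2.36, 2.85, 0.38, -1.37]]
0.6 1 [None, None, [0.1, -0.06, 2.41, 2.54, 0.2, 2.09], [0.12, -0.05, 2.29, 2.14, 0.12, 2.51], [0.14, 0.09, 2.13, 2.08, 0.09, 2.57], [0.11, 0.18, 2.36, 2.85, 0.38, 1.77]]
0.785 -1 [None, [0.1, 0.04, 2.38, 2.17, 0.11, -0.7], [0.11, -0.11, 2.3, 0.47, 0.19, 1.02], [0.13, -0.07, 2.17, 0.28, 0.27, 1.22], [0.15, 0.08, 2.01, 0.23, 0.28, 1.29], None]
0.785 1 [None, [0.1, 0.04, 2.38, 2.17, 0.11, 2.44], [0.11, -0.11, 2.3, 0.47, 0.19, -2.12], [0.13, -0.07, 2.17, 0.28, 0.27, -1.92], [0.15, 0.08, 2.01, 0.23, 0.28, -1.85], None]
0.95 -1 [[0.09, -0.36, 2.38, 0.18, 0.51, 1.3], [0.12, 0.02, 2.28, 0.29, 0.23, 1.19], [0.13, -0.08, 2.18, 0.15, 0.43, 1.35], [0.14, -0.04, 2.05, 0.11, 0.51, 1.4], [0.16, 0.11, 1.89, 0.09, 0.53, 1.43], [0.14, 0.09, 2.16, 0.21, 0.28, 1.29]]
0.95 1 [[0.09, -0.36, 2.38, 0.18, 0.51, -1.84], [0.12, 0.02, 2.28, 0.29, 0.23, -1.95], [0.13, -0.08, 2.18, 0.15, 0.43, -1.79], [0.14, -0.04, 2.05, 0.11, 0.51, -1.74], [0.16, 0.11, 1.89, 0.09, 0.53, -1.71], [0.14, 0.09, 2.16, 0.21, 0.28, -1.85]]
-1 [[0.18, 0.51, 1.05, 0.0, 1.58, 1.52], [0.18, 0.57, 1.16, 0.0, 1.42, 1.52], [0.18, 0.38, 1.42, 0.0, 1.33, 1.51]]
1 [[0.18, 0.51, 1.05, -0.0, 1.58, -1.62], [0.18, 0.57, 1.16, -0.0, 1.42, -1.62], [0.18, 0.38, 1.42, -0.0, 1.33, -1.63]]
```

```bash
python3 - <<'E'
from h import *
jaws.gripper_close()
a=1.05; r,d=ori(a)
p=tcp(-.120,.005,a)
bot.goto(p-.09*d+.0*ez,r)
print(bot.current_clock(),bot.current_tcp_pos(),p-.09*d,bot.current_force(),bot.current_grip_width())
snap('wrist','w1'); s=snap('scene','s1')
w=cv2.imread('pics/w1.png'); c=cv2.resize(s['pixels'][100:220,290:430],(466,400),interpolation=2)
cv2.imwrite('pics/v1.png',cv2.resize(np.hstack([w,c]),(800,290)))
E
```

```text
3.1917 [0.4445836  0.15721232 0.14847405] [0.44409268 0.1567891  0.1478749 ] [-0.3527666  -0.92971397  0.57565293] 0.00046975633524642084
```

View pics/v1.png

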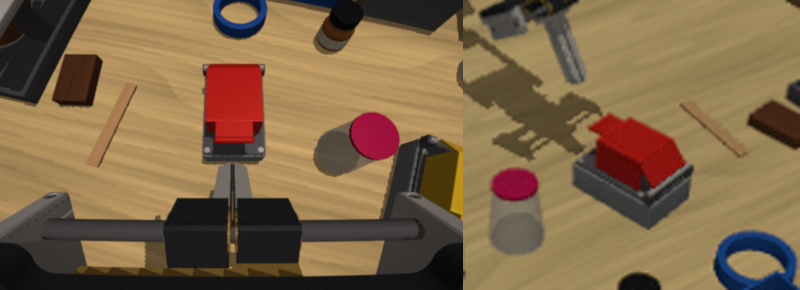

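The wrist view shows the lip's front edge from (214,142) to (253,142) in the montage. The box is square to the tool and centred on the shut fingers at column 233. I'll check the lip position from this.

```bash
python3 - <<'E'
from h import *
k=800/1106
for u,v,z in [(214,142,.089),(253,142,.089),(205,65,.093),(263,65,.093),(204,162,.045),(265,161,.045)]:
    q=onz('w1',u/k,v/k,z)-H; print(np.round([q@ex*1e3,q@ey*1e3],1),z)
E
```

```text
[-119.8   21.4] 0.089
[-119.7  -24.7] 0.089
[-18.4  35.2] 0.093
[-18.2 -39.5] 0.093
[-136.8   38.4] 0.045
[-135.2  -45. ] 0.045
```

Agrees within about 4 mm. Pushing the guard open now.

```bash
python3 - <<'E'
from h import *
a=1.05; r,d=ori(a)
print('hit',bot.move_linear(tcp(-.120,.005,a,-.002),vel=.06,f_stop=6), bot.current_force())
for th in np.linspace(.1,1.55,9):
    bot.move_linear(tcp(*arc(th),a,-.002),vel=.08)
    print(round(th,2),np.round(bot.current_force(),1),round(bot.current_clock(),2))
bot.pause(.3)
s=snap('scene','s2'); w=snap('side','d2')['pixels']
c=cv2.resize(s['pixels'][90:210,290:430],(466,400),interpolation=2)
c2=cv2.resize(w[200:300,270:390],(480,400),interpolation=2)
cv2.imwrite('pics/v2.png',cv2.resize(np.hstack([c,c2]),(788,333)))
E
```

```text
hit False [-0.78465687 -0.23316886  0.01191276]
0.1 [-0.6  0.2 -1.2] 5.47
0.28 [ 0.  -1.3  0.4] 5.89
0.46 [-0.5 -0.8 -0.1] 6.31
0.64 [-0.1  0.1 -0.7] 6.72
0.82 [-0.2 -0.9 -0. ] 7.14
1.01 [-0.1  0.5 -0.9] 7.56
1.19 [-0.4 -0.1 -0.6] 7.97
1.37 [-0.6 -0.4  0.3] 8.39
1.55 [-0.6 -0.4 -0.5] 8.81
```

View pics/v2.png

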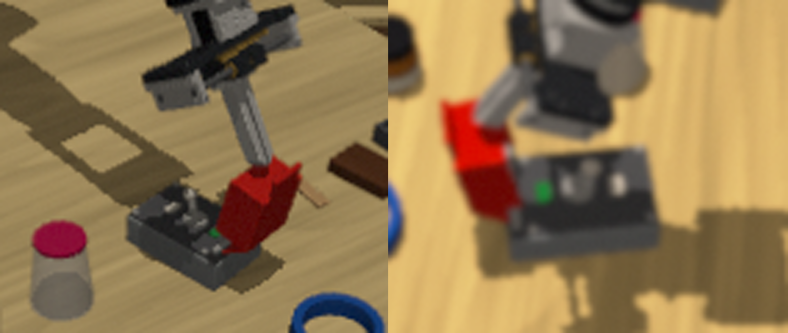

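The guard is open, and the toggle is visible and still off. Next I'll withdraw and push the toggle.

```bash
python3 - <<'E'
from h import *
a=1.05; r,d=ori(a)
bot.move_linear(bot.current_tcp_pos()-.06*d,vel=.1)
bot.move_linear(tcp(-.112,.09,a,-.002),vel=.15)
bot.move_linear(tcp(-.112,.023,a,-.002),vel=.1)
print(bot.current_clock(),bot.current_force())
print('stop',bot.move_linear(tcp(-.056,.023,a,-.002),vel=.04,f_stop=7))
p=np.array(bot.current_tcp_pos())+.009*d-H; print(p@ex,p@ey,p[2],bot.current_force())
bot.pause(.2)
bot.move_linear(tcp(-.112,.023,a,-.002),vel=.1)
bot.move_linear(tcp(-.112,.09,a,-.002),vel=.15)
s=snap('scene','s3'); w=snap('side','d3')['pixels']; print(bot.current_clock())
c=cv2.resize(s['pixels'][90:210,290:430],(466,400),interpolation=2)
c2=cv2.resize(w[200:300,270:390],(480,400),interpolation=2)
cv2.imwrite('pics/v3.png',cv2.resize(np.hstack([c,c2]),(788,333)))
E
```

```text
11.7833 [-0.74230614 -0.65868546  0.06367596]
stop True
-0.06375965750324543 -0.0017552548259542988 0.02134604144364343 [-1.52695827 -1.14235196  0.8148865 ]
14.4333
```

View pics/v3.png

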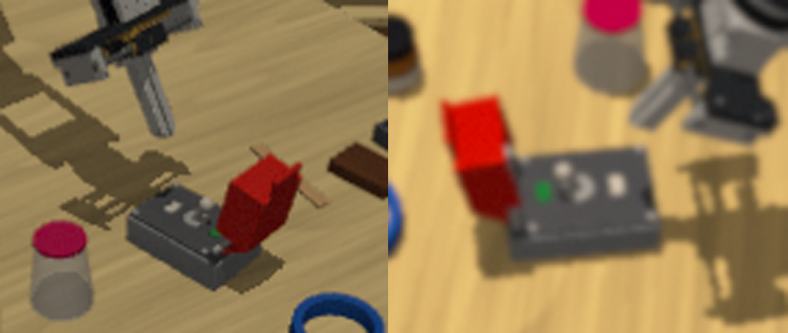

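The ball now sits over on the green side, and the arm stopped on force at the expected end of travel. Next I'll close the guard from behind.

```bash
python3 - <<'E'
from h import *
a=np.pi/2; r,d=ori(a)
bot.goto(tcp(-.08,.22,a),r)
bot.move_linear(tcp(.10,.20,a),vel=.2)
bot.move_linear(tcp(.10,.10,a),vel=.12)
print(bot.current_clock(),bot.current_force())
print('stop',bot.move_linear(tcp(-.012,.10,a),vel=.08,f_stop=12))
p=np.array(bot.current_tcp_pos())-H; print(p@ex,bot.current_force())
bot.pause(.6)
bot.move_linear(tcp(-.0,.22,a),vel=.15)
s=snap('scene','s4'); w=snap('side','d4')['pixels']; print(bot.current_clock(),bot.current_force())
c=cv2.resize(s['pixels'][90:210,290:430],(466,400),interpolation=2)
c2=cv2.resize(w[200:300,270:390],(480,400),interpolation=2)
cv2.imwrite('pics/v4.png',cv2.resize(np.hstack([c,c2]),(788,333)))
E
```

```text
17.3333 [0.90398595 0.2798516  0.29988607]
stop False
-0.01163322181061983 [-0.9469051   0.12509985  0.34386258]
20.5333 [-0.86764467 -0.64871275 -0.16916599]
```

View pics/v4.png

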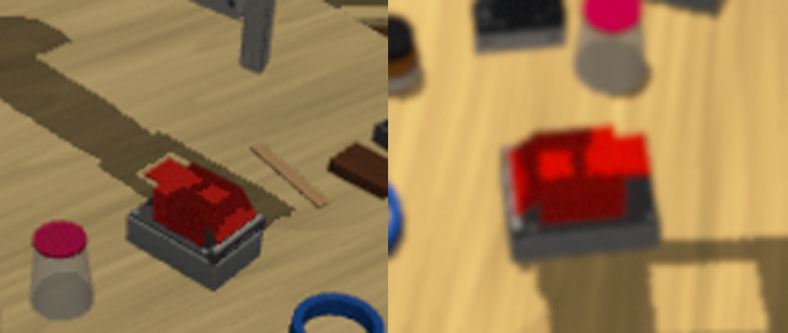

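The guard is shut and the arm is clear. Before handing in, a quick check of the toggle's "on" angle from the earlier pictures.

```bash
python3 - <<'E'
from h import *
for s,b,c in [('2',(190,192),(591,168)),('3',(207,203),(563,171))]:
    q=tri(('s'+s,290+b[0]/2.773-.4,90+b[1]/2.775-.4),('d'+s,270+(c[0]-388)/3.333-.4,200+c[1]/3.33-.4))-H
    print(q@ex+.055,q@ey,q[2]+.057)
E
```

```text
-0.015946036342257754 0.0005848903739753164 0.078824658023805
0.009465212137242447 -5.434875149710921e-05 0.07678905644155502
```

The ball was at box x +9.5 mm, against an expected +8.9 mm for fully on.

```bash
python3 -c "
from h import *
print(bot.sign_off())"
```

```text
the job is handed in; nothing more can be done
None
```

The red guard was opened, its toggle pushed fully on and the guard dropped shut again; I handed the job in about 21 s into the 56 s limit, with the arm clear, but no verdict came back.

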